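Shelve the notebook and sweep the nook's switches off

TASK

I'm closing up the nook for the weekend: take the notebook that leans across the power rail and slide it upright between the two cookbooks in the rack, fully down on the rack's floor. Then switch off the four close-set switches on the rail in one drag of a fingertip along the row, without lifting off part-way. Leave the modem's switch, the one set apart at the end, on, and don't disturb the other things on the bench.

Things in the scene. Friction and masses are not known exactly. Their poses are not given: they have to be found in the camera images.
- power_shelf: Fixed wooden bench riser, white power rail tucked half under its front edge. Origin: on the bench below that edge, mid-row of the four close-set switches. x: along the edge toward the modem's switch; y: in under the riser; z up. Riser board: x -140 to 220 mm, y 0 to 200, top 130 above the bench, 18 thick; from y = 112 back a modem and a tin stand on it, up to 32 tall.
- switch1_seat (a point): Centre of rocker switch 1 (x -63, y -10.5 mm, power_shelf axes) at the level of the rail's flat top, 38 mm above the bench. Rail: x -115 to 175, y -24 to 40 mm, fixed; top plain from x -115 to -78. Each rocker is 30 mm long in x, 18 wide, just outside the riser's edge, which bars an upright gripper; the finger must come in leaning, pointing down and toward +y.
- switch4_seat (a point): Centre of rocker switch 4 (x 63, y -10.5 mm, power_shelf axes) at the level of the rail's flat top. Switches 1 to 4 stand in a row at x -63, -21, 21, 63 mm. Rail top plain from x 78 to 120 mm.
- switch5_seat (a point): Centre of the modem's rocker switch, set apart (x 135, y -10.5 mm, power_shelf axes), at the level of the rail's flat top. Same size and shape as the others.
- switch1 (a joint): Rocker 1 (farthest from the modem's), rad. 0 = ON, as found: its +x end stands about 7 mm proud of the rail, the other end flush. 0.56 = OFF: +x end flush, the other proud. Snaps over centre at 0.28; 2 to 3 N on the proud end tips it. From -x a finger runs up the rocker's slope and presses the proud end down; from +x it meets the proud end's steep side.
- switch2 (a joint): Rocker 2, rad; values as switch1.
- switch3 (a joint): Rocker 3, rad; values as switch1.
- switch4 (a joint): Rocker 4, rad; values as switch1.
- switch5 (a joint): The modem's rocker, set apart at the +x end; values as switch1. Stays on.
- notebook_mid (a point): Centre of the tall slim hardback notebook: 190 mm tall (its z), 22 mm thick (its y), 150 mm deep (its x), 0.2 to 0.4 kg, edges rounded 3 mm. It starts with its foot on the bench, leaning 21 degrees on the riser's front edge across the switches, top toward the riser, about 50 mm of it above the line of contact. Its z points up along the leaning book.
- rack: Fixed plywood desk book rack. Origin: centre of its underside on the bench. Floor 10 mm thick (books stand 10 mm above the bench); end panels with inner faces at y -42 and +42 mm, 12 mm thick, tops 100 mm above the bench; 150 mm deep along x. Books stand in a row along y. With all three books in, some 10 mm of play is left.
- cookbook_a_mid (a point): Centre of the thick cookbook, loose, standing upright in the rack close to the -y end panel: 34 mm thick (y), 125 mm deep (x), 135 mm tall (z), edges rounded 3 mm, about 0.4 kg.
- cookbook_b_mid (a point): Centre of the slim cookbook, loose, 18 mm thick (y), 115 deep (x), 130 tall (z), about 0.22 kg. It leans 11 degrees, top against the +y end panel, its foot 18 mm short of that panel. Gap between the cookbooks: about 12 mm at the feet, 36 at the top. The notebook (22 mm) slid down beside the thick cookbook pushes the slim one aside and upright, with a few N.
- marker_cup_mid (a point): Middle of a ceramic cup of markers, 80 mm across, 95 mm high (markers to 135 mm). Bystander.
- tape_roll_mid (a point): Middle of a roll of kraft tape lying flat, 104 mm across, 48 mm high. Bystander.
- wood_block_mid (a point): Middle of a wooden block 100 x 50 x 45 mm. Bystander.
- clamp_mid (a point): Middle of a stainless steel F-clamp lying flat, 180 mm long (its x), about 25 mm high. Bystander.
There are look-alikes about, which are no part of the job. Leave any turquoise look-alike of the part that bears cookbook_a_mid alone.

How it is judged:
By the outcome, as a careful person would: the job done as asked, in the order asked, and still so for the second after the job is handed in, with the robot touching nothing.
It also fails if it takes over 58 s, if anything falls off the work surface, if the arm or the gripper's body presses on something with over 40 N, if the wrist force passes 120 N, or if a joint passes its speed limit or range.

ROBOT

A 6-joint arm with a two-finger parallel gripper is mounted at the origin on the work surface. World frame = base frame: x ahead of the robot, y to its left, z up, the work surface at z = 0. Lengths are in m, angles in rad, forces in N, time in s.
With the tool pointing down it reaches from about 0.4 to 0.825 m from the base axis. Payload 7 kg.
Tool frame: the origin (TCP) lies between the finger pads; the fingertips stand 25 mm ahead of it and the grasp point (between the pads) lies 6 mm ahead of it (arm.tip_extent is the z of the fingertips in the tool frame, in m); z points along the fingers, x is the direction in which the jaws open and shut, and the axes are right-handed (so a half turn about z gives the same grasp; the last joint's range is limited). The gripper opens to 88 mm and grips with 3 to 60 N. Pads are 19 mm wide; open, the fingers measure 130 mm over their backs; the gripper's body (78 mm by 193 mm) begins 47 mm behind the grasp point.
Start: joints at [1.608, 0.359, 0.012, 0, -1.224, -0.288], TCP at [0.168, 0.654, 0.252] pointing down, gripper open.
Joint ranges: [-3.07, 3.07], [-1.43, 2.12], [-1.02, 1.25], [-3.03, 1.67], [-3.05, -0], [-3.03, 3.03]. Speed limits (rad/s): [2.39, 2.39, 3.01, 3.14, 3.14, 3.14].

INTERFACE

Orientations are given as [roll, pitch, yaw] about the fixed x, y, z axes, in that order (R = Rz(yaw) Ry(pitch) Rx(roll)).
In Python, from station import monitor, grab_frame, job_done, arm gives the robot as it stands.
- The arm moves only by the shell command python3 -m jog 'ROWS' [FORCE]. ROWS is JSON, a list that holds one entry, the list of rows, each a list of 7 numbers: the shift along the world's x, y, z in m, then the turn, a rotation vector about the world's x, y, z in rad, then the opening, from 0 (shut) to 1 (fully open). In form: [[[dx, dy, dz, ax, ay, az, claw], ...]]. A call has 1 to 20 rows; each row shifts and turns the commanded pose from where the row before left it; what a row does not reach is not made up. A row lasts 1/8 s, in which the tool goes at most 62.5 mm and 10.7 degrees, less where a joint would pass 70% of its speed; a pose out of reach is approached as far as the arm can. A call is refused whole if a number of a shift passes 0.0625 or a number of a turn 0.188, either way. A call with a gripper value outside its range is refused whole. The fingers move at their own pace and stop on an object; FORCE is the grip in N (left out, the last holds). Time passes only in rows, so rows that do not move let the fingers close. It gives the time, the measured TCP pose, the force and the opening at its end, in the units of the state.
- monitor.get_state(): the state, without advancing time (a new reading comes with each control period).
- grab_frame(name): name is "scene" or "top" or "wrist"; returns a dict with "pixels" (400x640x3 uint8, red, green, blue), "K" (3x3 intrinsics, pixels), "view" (4x4, takes a point from world to camera coordinates); the wrist camera has in their place "hand_eye" (4x4, takes a point from camera to tool coordinates, whose origin is the TCP and whose axes are the tool frame's). Camera axes: x right, y down, z forward; pixel columns grow to the right and rows downward; lengths in m; the calibration is good to about 2 mm. A picture is of the moment at which its call begins: read the wrist's pose just before it. There is no depth.
- job_done(): hands the job in, once; it reports no verdict.
The state is a dict: "t": time; "q": joint angles; "qd": joint speeds; "joint_efforts": joint torques, N m; "eef_pos": TCP position; "ee_rot": TCP orientation; "force": force on the tool from outside, world axes, zero at the start; "moment": the same for the moment, N m; "width": finger opening in m.
Only numpy, scipy, OpenCV 4.12 (cv2) and the standard library are available. Lean on these libraries where they do the work, as an engineer would, in place of code of your own. Each camera call takes 0.05 s, during which the arm holds its last target.

## Working session

There is one attempt and no reset: what is moved stays moved. The work goes in short steps, Python scripts to look and compute and a shell command to move; the robot and the scene stay as the last step left them, time stands still between calls to the robot, and variables do not carry over. Pictures are saved under pics/ and viewed, and the job is handed in when it is done.

```bash
ls; mkdir -p pics
python3 - <<'E'
from station import monitor, grab_frame, arm
import cv2
print(monitor.get_state()); print(arm.tip_extent, [a for a in dir(arm) if a[0]!='_'])
for n in ("scene","top","wrist"):
    f=grab_frame(n); cv2.imwrite(f"pics/{n}0.png",f["pixels"][:,:,::-1])
    print(n,f["K"],f.get("view"),f.get("hand_eye"))
E
```

```text
pics
{'t': 0.0, 'q': array([ 1.60808955e+00,  3.59358853e-01,  1.10539494e-02, -3.89573356e-04,
       -1.22408219e+00, -2.88092023e-01]), 'qd': array([0.00082668, 0.00038711, 0.00136205, 0.00080809, 0.0007228 ,
       0.00056175]), 'joint_efforts': array([-8.07803626e-04, -5.82713842e+01,  2.93068850e+01,  6.99778005e+00,
        7.14774389e-03, -1.51418249e-04]), 'eef_pos': array([0.16742386, 0.65343875, 0.25063154]), 'ee_rot': array([-3.14149176e+00, -1.62927199e-03, -1.82172788e+00]), 'force': array([-0.01916717, -0.12532638,  0.42707313]), 'moment': array([-0.00638897, -0.01781747, -0.00308413]), 'width': 0.08776344334458226}
0.025 ['Unreachable', 'tip_extent']
scene [[419.67302361   0.         326.44766421]
 [  0.         419.67302361 197.95558239]
 [  0.           0.           1.        ]] [[-0.2025344   0.97925139 -0.00682171  0.19559099]
 [ 0.77498035  0.15601959 -0.61242415 -0.37649842]
 [-0.59865288 -0.12932365 -0.79049992  1.3104925 ]
 [ 0.          0.          0.          1.        ]] None
top [[434.33220865   0.         311.94854189]
 [  0.         434.33220865 195.52116709]
 [  0.           0.           1.        ]] [[-0.01811995 -0.99979779 -0.00872055 -0.06622156]
 [-0.99299829  0.01901364 -0.11658846  0.56354798]
 [ 0.11673069  0.00654691 -0.99314203  0.96930966]
 [ 0.          0.          0.          1.        ]] None
wrist [[282.77635833   0.         322.51585654]
 [  0.         282.77635833 199.45692991]
 [  0.           0.           1.        ]] None [[ 9.99999197e-01  9.15317162e-04  8.76454947e-04  7.13963255e-05]
 [-1.11343185e-03  9.64869177e-01  2.62728436e-01 -7.03449972e-02]
 [-6.05184517e-04 -2.62729201e-01  9.64869422e-01 -1.33818805e-01]
 [ 0.00000000e+00  0.00000000e+00  0.00000000e+00  1.00000000e+00]]
```

View pics/scene0.png

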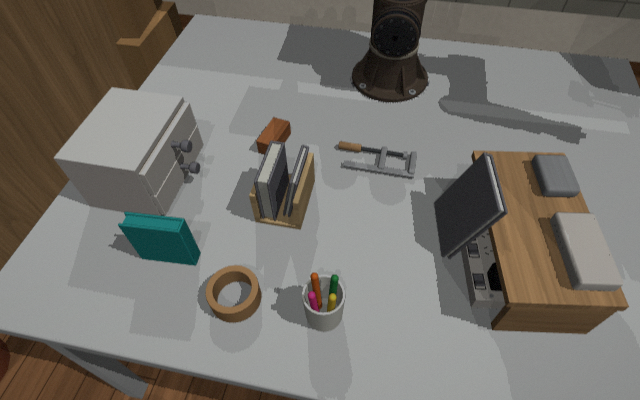

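View pics/top0.png

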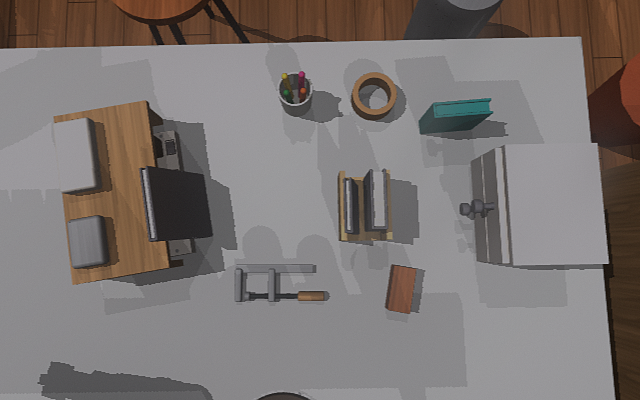

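View pics/wrist0.png

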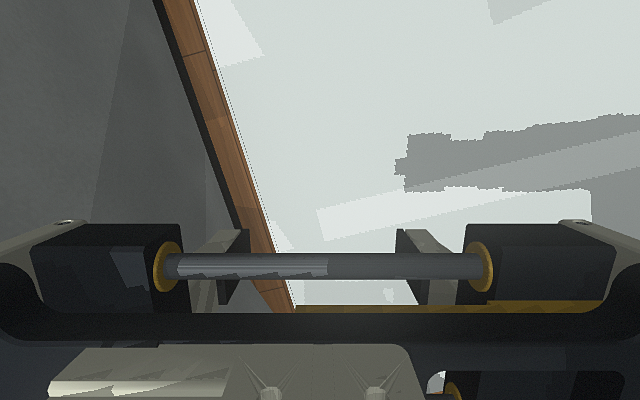

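Candidates for "notebook": dark leaning book (scene 470,205 / top 180,203), slim dark book in rack (scene 298,180 / top 350,205), thick book in rack (scene 270,180 / top 376,200), turquoise book (scene 160,240 / top 455,115). By the description, I pick the leaning one across the rail. Close crops next.

Run:
```python
import cv2
def crop(src,x0,x1,y0,y1,k,out):
    im=cv2.imread(src)[y0:y1,x0:x1]
    im=cv2.resize(im,None,fx=k,fy=k,interpolation=cv2.INTER_CUBIC)
    s=20
    for x in range((x0//s+1)*s,x1,s):
        cv2.putText(im,str(x),((x-x0)*k-10,10),0,.35,(0,0,255),1); cv2.line(im,((x-x0)*k,12),((x-x0)*k,18),(0,0,255),1)
    for y in range((y0//s+1)*s,y1,s):
        cv2.putText(im,str(y),(0,(y-y0)*k+4),0,.35,(0,0,255),1); cv2.line(im,(24,(y-y0)*k),(30,(y-y0)*k),(0,0,255),1)
    cv2.imwrite(out,im)
crop("pics/top0.png",50,230,90,290,3,"pics/c_top_shelf.png")
crop("pics/scene0.png",425,630,140,335,3,"pics/c_sc_shelf.png")
crop("pics/top0.png",320,410,155,255,6,"pics/c_top_rack.png")
crop("pics/scene0.png",240,325,135,235,6,"pics/c_sc_rack.png")
```

```text
(no output)
```

View pics/c_top_shelf.png

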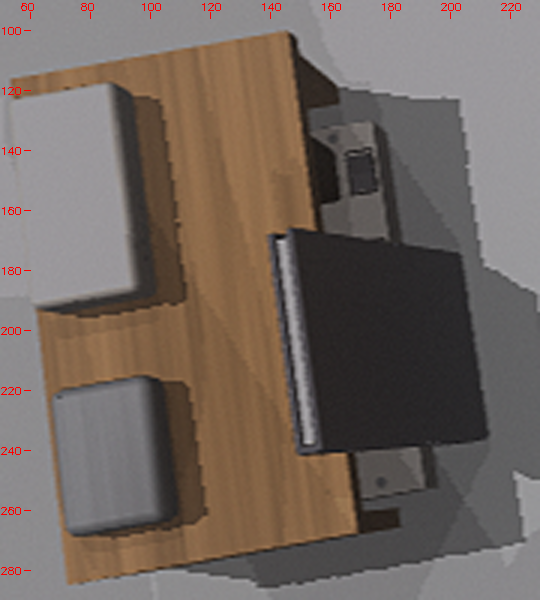

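View pics/c_sc_shelf.png

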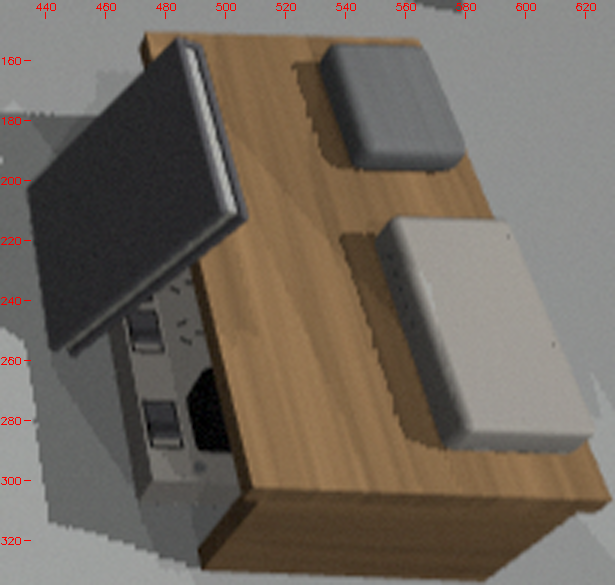

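View pics/c_top_rack.png

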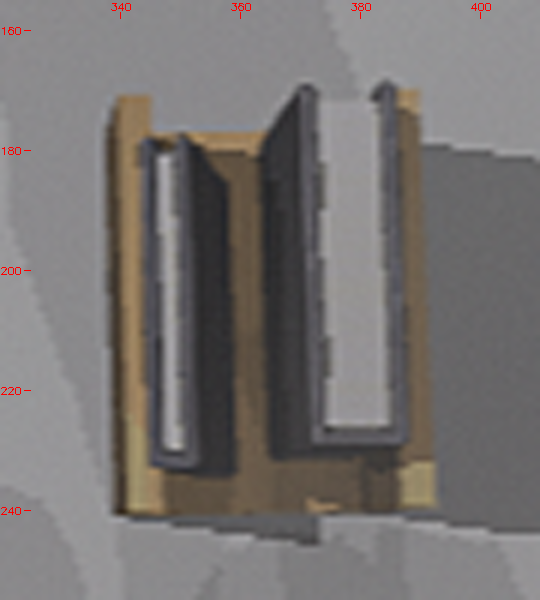

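View pics/c_sc_rack.png

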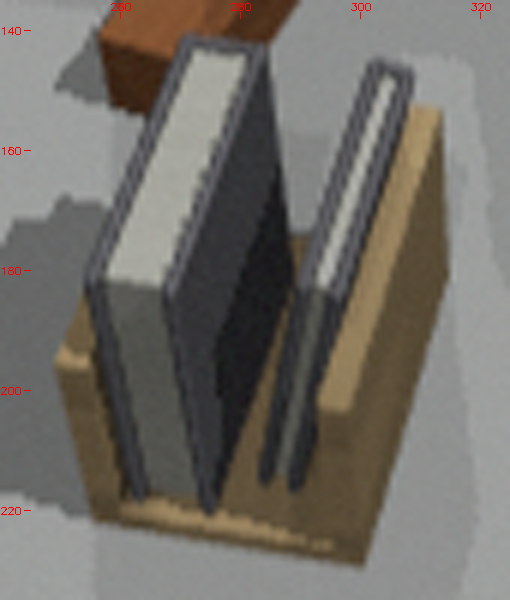

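```bash
cat > h.py <<'E'
import numpy as np, cv2
Kt=np.array([[434.33220865,0,311.94854189],[0,434.33220865,195.52116709],[0,0,1]])
Vt=np.array([[-0.01811995,-0.99979779,-0.00872055,-0.06622156],[-0.99299829,0.01901364,-0.11658846,0.56354798],[0.11673069,0.00654691,-0.99314203,0.96930966],[0,0,0,1]])
Ks=np.array([[419.67302361,0,326.44766421],[0,419.67302361,197.95558239],[0,0,1]])
Vs=np.array([[-0.2025344,0.97925139,-0.00682171,0.19559099],[0.77498035,0.15601959,-0.61242415,-0.37649842],[-0.59865288,-0.12932365,-0.79049992,1.3104925],[0,0,0,1]])
C={'t':(Kt,Vt),'s':(Ks,Vs)}
def plane(c,uv,z):
    K,V=C[c]; d=V[:3,:3].T@np.linalg.solve(K,[uv[0],uv[1],1]); o=-V[:3,:3].T@V[:3,3]
    return o+d*(z-o[2])/d[2]
def tri(t,s):
    P=[K@V[:3] for K,V in (C['t'],C['s'])]
    X=cv2.triangulatePoints(P[0],P[1],np.array(t,float).reshape(2,1),np.array(s,float).reshape(2,1)).ravel(); return X[:3]/X[3]
def proj(c,p):
    K,V=C[c]; q=K@(V[:3,:3]@np.asarray(p)+V[:3,3]); return q[:2]/q[2]
E
python3 - <<'E'
from h import *
np.set_printoptions(precision=4,suppress=True)
print("riser +x front",plane('t',(147,101),.13),plane('s',(508,303),.13),tri((147,101),(508,303)))
print("riser -x front",plane('t',(168.5,267.5),.13),plane('s',(449,151),.13),tri((168.5,267.5),(449,151)))
print("sw5 z.042",plane('t',(170,147),.042),plane('s',(479,281),.042))
print("sw4",plane('s',(473,249),.042))
for n,t,s in (("nb top back +x",(140,168),(507,212)),("nb front +x",(147.5,166),(499,216.5)),("nb top back -x",(149.5,241),(492,154)),("nb front -x",(155,240.5),(484,153)),
 ("nb foot +x",(203,173),(442,256)),("nb foot -x",(212,236),(434,202))):
    print(n,tri(t,s), plane('t',t,.175), plane('s',s,.175))
print("A top: +x,+y",tri((370.5,169),(268.5,183)),"+x -y",tri((385,169),(255.5,182)),"-x+y",tri((372,228),(284.5,142.5)),"-x-y",tri((387,228),(270.5,140)))
print("B top: +x+y",tri((344.5,178),(296,182)),"-x,+y",tri((347,232.5),(308.5,147)),"+x,-y",tri((350,178),(290.5,182)))
for t,s,n in (((340,171),(299,203),"panel+y +x"),((339,240),(313,153),"p+y -x"),((390,170),(254,195),"p-y +x")):
  print(n,plane('t',t,.1),plane('s',s,.1),tri(t,s))
E
```

```text
riser +x front [0.7615 0.2724 0.13  ] [0.764 0.275 0.13 ] [0.7627 0.2749 0.1266]
riser -x front [0.408 0.219 0.13 ] [0.42   0.1668 0.13  ] [0.4114 0.1928 0.1332]
sw5 z.042 [0.6809 0.2508 0.042 ] [0.6818 0.2521 0.042 ]
sw4 [0.6089 0.2409 0.042 ]
nb top back +x [0.6068 0.2649 0.1782] [0.6074 0.265  0.175 ] [0.6038 0.2673 0.175 ]
nb front +x [0.6125 0.2536 0.1685] [0.6112 0.2501 0.175 ] [0.6172 0.2524 0.175 ]
nb top back -x [0.4618 0.2425 0.1784] [0.4619 0.2422 0.175 ] [0.4576 0.2452 0.175 ]
nb front -x [0.4626 0.2287 0.1798] [0.4627 0.2314 0.175 ] [0.458  0.2291 0.175 ]
nb foot +x [0.6227 0.1814 0.0156] [0.5948 0.1387 0.175 ] [0.7218 0.1533 0.175 ]
nb foot -x [0.474  0.1593 0.0099] [0.4694 0.1196 0.175 ] [0.6069 0.1341 0.175 ]
A top: +x,+y [ 0.6011 -0.1974  0.1459] +x -y [ 0.601  -0.2269  0.1422] -x+y [ 0.4801 -0.1965  0.1445] -x-y [ 0.4797 -0.2277  0.1458]
B top: +x+y [ 0.5842 -0.1438  0.1418] -x,+y [ 0.4721 -0.1453  0.1326] +x,-y [ 0.5844 -0.1555  0.1393]
panel+y +x [ 0.6066 -0.1388  0.1   ] [ 0.6054 -0.133   0.1   ] [ 0.6059 -0.136   0.1002]
p+y -x [ 0.4581 -0.1329  0.1   ] [ 0.4575 -0.1363  0.1   ] [ 0.4584 -0.1344  0.1012]
p-y +x [ 0.6066 -0.2469  0.1   ] [ 0.6035 -0.2329  0.1   ] [ 0.6048 -0.24    0.101 ]
```

Run:
```python
from h import *
np.set_printoptions(precision=4,suppress=True)
for n,a in (("L out",[(339.7,171),(340.8,239)]),("L in",[(345,171),(347,239)]),("R out",[(390,170.5),(392.8,239)])):
    p=[plane('t',x,.1) for x in a]; d=p[0]-p[1]; print(n,*p,np.arctan2(d[1],d[0]))
for n,a in (("L in sc",[(293.5,203),(308.2,153)]),("L out",[(298.5,203),(313.3,153)]),("R -y out",[(249.5,195),(0,0)])):
    p=[plane('s',x,.1) for x in a]; d=p[0]-p[1]; print(n,*p,np.arctan2(d[1],d[0]))
im=cv2.imread("pics/top0.png")[155:255,320:410]
cv2.imwrite("pics/c_r2.png",cv2.resize(im,None,fx=6,fy=6,interpolation=cv2.INTER_NEAREST)*1)
```

```text
L out [ 0.6066 -0.1382  0.1   ] [ 0.4601 -0.1368  0.1   ] -0.009616415051782397
L in [ 0.6063 -0.1496  0.1   ] [ 0.4599 -0.1499  0.1   ] 0.0020074311226915137
R out [ 0.6055 -0.2469  0.1   ] [ 0.4581 -0.247   0.1   ] 0.0012157026668173506
L in sc [ 0.6077 -0.1444  0.1   ] [ 0.4597 -0.1473  0.1   ] 0.01927390599381391
L out [ 0.6056 -0.1341  0.1   ] [ 0.4574 -0.1356  0.1   ] 0.010691729557412979
R -y out [ 0.6055 -0.2424  0.1   ] [-0.0327 -1.3368  0.1   ] 1.0429330549311002
```

```bash
python3 -m jog '[[[0.036,-0.038,0.01,0,0,0.1,0.5],[0.036,-0.038,0.01,0,0,0.1,0.5],[0.036,-0.038,0.01,0,0,0.1,0.5],[0.036,-0.038,0.01,0,0,0.1,0.5],[0.036,-0.038,0,0,0,0,0.5],[0.036,-0.038,0,-0.0906,-0.0137,0,0.5],[0.036,-0.038,0,-0.0906,-0.0137,0,0.5],[0.036,-0.038,0,-0.0906,-0.0137,0,0.5],[0.036,-0.038,0,-0.0906,-0.0137,0,0.5],[0.036,-0.038,-0.01,0,0,0,0.5],[0,0,0,0,0,0,0.5],[0,0,0,0,0,0,0.5]]]' 25
cat > st.py <<'E'
from station import monitor
import numpy as np
from scipy.spatial.transform import Rotation as Ro
np.set_printoptions(precision=4,suppress=True)
s=monitor.get_state(); R=Ro.from_euler('xyz',s['ee_rot']).as_matrix()
print('t',s['t'],'pos',s['eef_pos'],'F',s['force'],'w',round(s['width'],4),'q',s['q']); print('toolx',R[:,0],'toolz',R[:,2])
E
python3 st.py
```

```text
t: 1.65
eef_pos: [0.5276, 0.2736, 0.2814]
ee_rot: [-3.142, -0.367, -1.422]
force: [0.8, 0.8, 1.0]
width: 0.0436
t 1.65 pos [0.5276 0.2736 0.2814] F [0.8223 0.8469 0.9992] w 0.0436 q [ 0.956   0.3073 -0.1499  0.2547 -1.3902  0.6822]
toolx [ 0.138  -0.9233  0.3585] toolz [ 0.0531 -0.3546 -0.9335]
```

```bash
cat > wr.py <<'E'
import sys
from station import monitor, grab_frame
import numpy as np, cv2
from scipy.spatial.transform import Rotation as Ro
s=monitor.get_state(); f=grab_frame("wrist"); n=sys.argv[1]
T=np.eye(4); T[:3,:3]=Ro.from_euler('xyz',s['ee_rot']).as_matrix(); T[:3,3]=s['eef_pos']
np.savez(f"pics/{n}.npz",K=f["K"],W=T@f["hand_eye"]); cv2.imwrite(f"pics/{n}.png",f["pixels"][:,:,::-1])
E
python3 wr.py w1
```

```text
(no output)
```

View pics/w1.png

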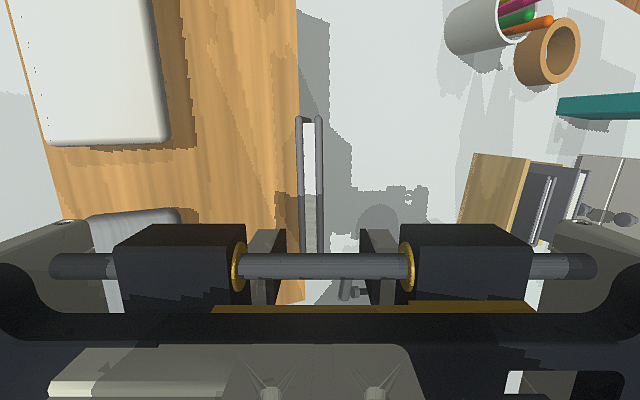

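```bash
python3 -m jog '[[[0.0023,0.0098,0,0,0,0,0.5],[0.001,-0.007,-0.018,0,0,0,0.5],[0.001,-0.007,-0.018,0,0,0,0.5],[0.001,-0.007,-0.018,0,0,0,0.5],[0.001,-0.007,-0.018,0,0,0,0.5],[0,0,0,0,0,0,0.5]]]'; python3 wr.py w2; python3 st.py
```

```text
t: 2.45
eef_pos: [0.5332, 0.2561, 0.2087]
ee_rot: [3.14, -0.368, -1.42]
force: [0.1, 0.4, 1.0]
width: 0.0438
t 2.5 pos [0.5337 0.2566 0.2097] F [0.4626 0.0913 0.3941] w 0.0442 q [ 0.9306  0.3478 -0.2672  0.274  -1.2318  0.663 ]
toolx [ 0.1398 -0.9229  0.3589] toolz [ 0.0539 -0.3548 -0.9334]
```

View pics/w2.png

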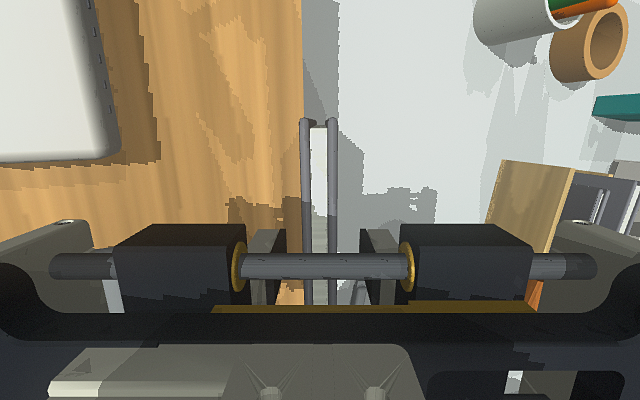

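```bash
python3 -m jog '[[[0.0005,-0.003,-0.009,0,0,0,0.5],[0.0005,-0.003,-0.009,0,0,0,0.5],[0.0005,-0.0035,-0.009,0,0,0,0.5],[0.0005,-0.003,-0.009,0,0,0,0.5],[0,0,0,0,0,0,0.5]]]'; python3 wr.py w3; python3 st.py
```

```text
t: 3.12
eef_pos: [0.5356, 0.2425, 0.1727]
ee_rot: [3.141, -0.368, -1.422]
force: [0.8, 0.1, -0.3]
width: 0.0438
t 3.175 pos [0.5358 0.2428 0.1733] F [ 0.2316 -0.1562  0.5061] w 0.0436 q [ 0.9127  0.3704 -0.3293  0.2883 -1.1472  0.6514]
toolx [ 0.1387 -0.923   0.359 ] toolz [ 0.0531 -0.355  -0.9333]
```

View pics/w3.png

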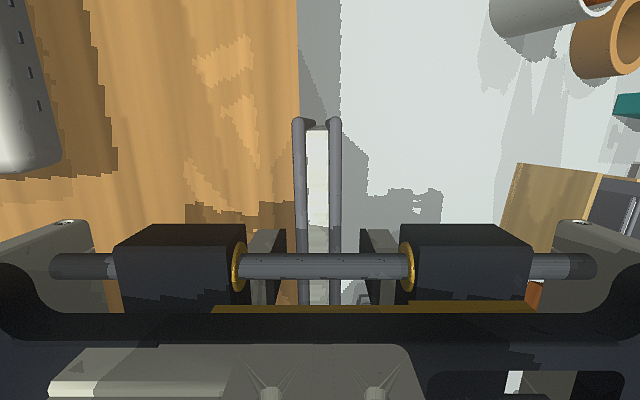

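```bash
python3 -m jog '[[[-0.0003,0.0023,-0.0009,0,0,0,0.5],[0,0,0,0,0,0,0.2],[0,0,0,0,0,0,0.1],[0,0,0,0,0,0,0.1],[0,0,0,0,0,0,0.1],[0,0,0,0,0,0,0.1]]]' 35;python3 st.py
```

```text
t: 3.92
eef_pos: [0.5356, 0.2449, 0.1729]
ee_rot: [-3.141, -0.367, -1.422]
force: [0.3, -3.6, 2.8]
width: 0.0217
t 3.925 pos [0.5356 0.2449 0.1729] F [ 0.3417 -3.6362  2.7631] w 0.0217 q [ 0.9154  0.3721 -0.3274  0.2879 -1.148   0.6491]
toolx [ 0.1387 -0.9229  0.3592] toolz [ 0.0535 -0.3552 -0.9332]
```

```bash
python3 -m jog '[[[0,-0.003,0.015,0,0,0,0.1],[0,-0.01,0.03,0,0,0,0.1],[0,-0.03,0.04,0,0,0,0.1],[0,-0.04,0.04,0,0,0,0.1],[0,-0.045,0.05,0,0,0,0.1],[0,-0.045,0,0.0907,0.0137,0,0.1],[0,-0.045,0,0.0907,0.0137,0,0.1],[0,-0.045,0,0.0907,0.0137,0,0.1],[0,-0.045,0,0.0907,0.0137,0,0.1],[0,-0.035,0,0,0,-0.05,0.1],[0,-0.035,0,0,0,-0.05,0.1],[0,-0.035,0,0,0,-0.05,0.1],[0,-0.02,0,0,0,0,0.1],[0,-0.015,0,0,0,0,0.1],[0,0,0,0,0,0,0.1],[0,0,0,0,0,0,0.1]]]' ;python3 wr.py w4; python3 st.py
python3 - <<'E'
from station import grab_frame
import cv2
for n in ("scene","top"):
    cv2.imwrite(f"pics/{n}1.png",grab_frame(n)["pixels"][:,:,::-1])
E
```

```text
t: 5.92
eef_pos: [0.5356, -0.1988, 0.3442]
ee_rot: [-3.141, 0.001, -1.571]
force: [0.2, -0.6, -2.2]
width: 0.0223
t 5.975 pos [ 0.5356 -0.1987  0.3442] F [-0.3414  0.8815 -2.0801] w 0.0218 q [-0.0133  0.1414 -0.0694 -0.0007 -1.3597  1.5841]
toolx [-0.0001 -1.     -0.0007] toolz [ 0.0003  0.0007 -1.    ]
```

View pics/w4.png

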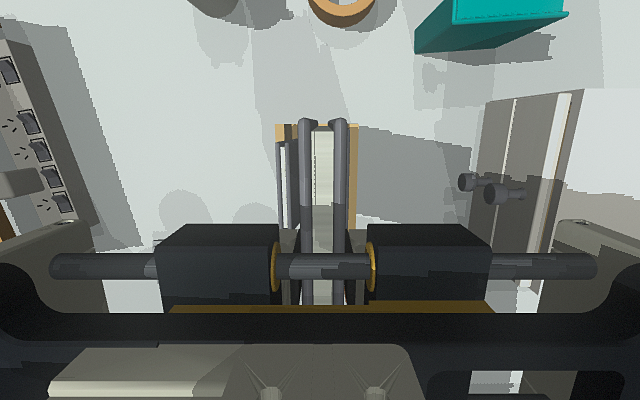

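View pics/scene1.png

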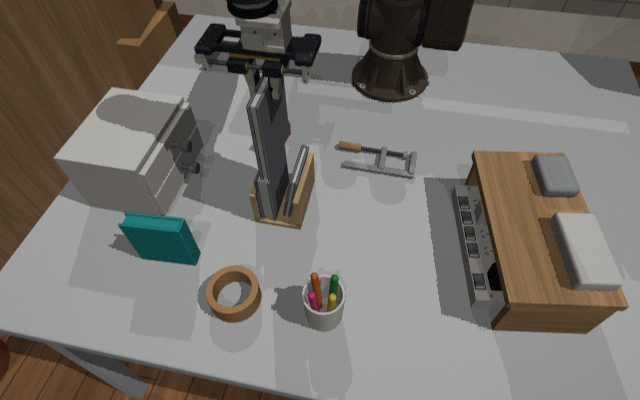

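View pics/top1.png

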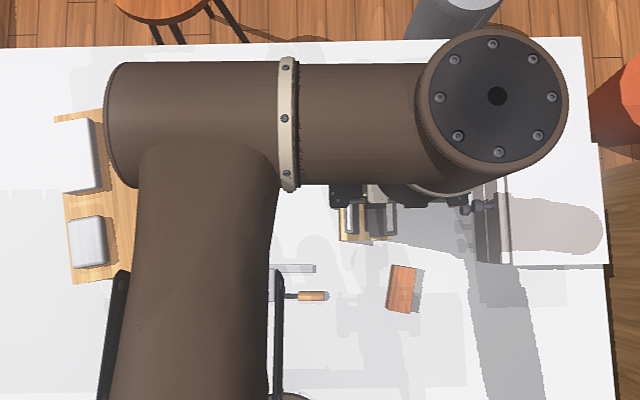

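Run:
```python
import cv2
im=cv2.imread("pics/w4.png")[110:310,260:380]
cv2.imwrite("pics/c_w4.png",cv2.resize(im,None,fx=4,fy=3,interpolation=cv2.INTER_CUBIC))
```

```text
(no output)
```

View pics/c_w4.png

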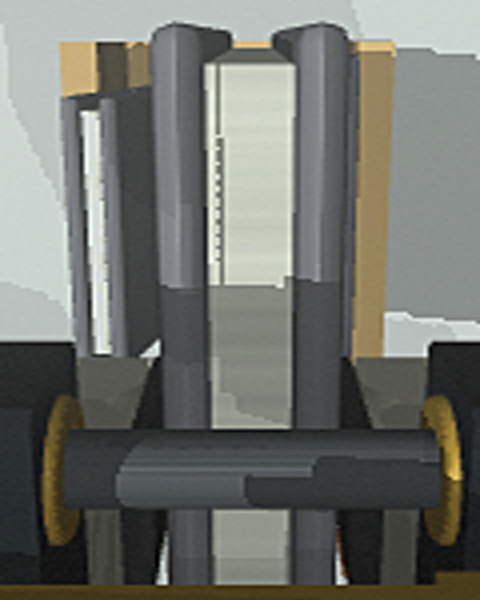

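Run:
```python
import numpy as np
np.set_printoptions(precision=4,suppress=True)
d=np.load("pics/w4.npz");K,W=d["K"],d["W"]
def pl(u,v,z):
    r=W[:3,:3]@np.linalg.solve(K,[u,v,1]); o=W[:3,3]; return o+r*(z-o[2])/r[2]
for a in ((275,124,.1),(284.2,124,.1),(349,124,.1),(359.2,124,.1),(275.5,143,.141),(289.5,143,.139),(289,228,.139),(298,124+0,.349),(346.5,124,.349)): print(a,pl(*a))
```

```text
(275, 124, 0.1) [ 0.604  -0.1375  0.1   ]
(284.2, 124, 0.1) [ 0.604  -0.1493  0.1   ]
(349, 124, 0.1) [ 0.604  -0.2331  0.1   ]
(359.2, 124, 0.1) [ 0.6041 -0.2462  0.1   ]
(275.5, 143, 0.141) [ 0.5827 -0.1438  0.141 ]
(289.5, 143, 0.139) [ 0.5825 -0.16    0.139 ]
(289, 228, 0.139) [ 0.4758 -0.1561  0.139 ]
(298, 124, 0.349) [ 0.6052 -0.1881  0.349 ]
(346.5, 124, 0.349) [ 0.6052 -0.2095  0.349 ]
```

```bash
python3 -m jog '[[[-0.001,0.0163,0,0,0,0,0.1],[0,0,0,0,0,0,0.1],[0,0,-0.015,0,0,0,0.1],[0,0,-0.015,0,0,0,0.1],[0,0,-0.01,0,0,0,0.1],[0,0,0,0,0,0,0.1]]]' ;python3 wr.py w5; python3 st.py
python3 - <<'E'
from station import grab_frame
import cv2
im=grab_frame("scene")["pixels"][:,:,::-1]
a=cv2.resize(im[60:240,200:340],None,fx=3,fy=3,interpolation=cv2.INTER_CUBIC)
b=cv2.resize(cv2.imread("pics/w5.png")[100:280,250:370],None,fx=3,fy=3,interpolation=cv2.INTER_CUBIC)
cv2.imwrite("pics/m5.png",cv2.hconcat([a,b]))
E
```

```text
t: 6.82
eef_pos: [0.534, -0.1832, 0.3027]
ee_rot: [3.139, 0.0, -1.572]
force: [0.3, 0.1, -2.5]
width: 0.0218
t 6.875 pos [ 0.5344 -0.1833  0.3036] F [ 0.2191  0.8517 -2.2102] w 0.0217 q [ 0.0159  0.1483 -0.1518 -0.0002 -1.2716  1.554 ]
toolx [-0.001  -1.     -0.0002] toolz [-0.001   0.0002 -1.    ]
```

View pics/m5.png

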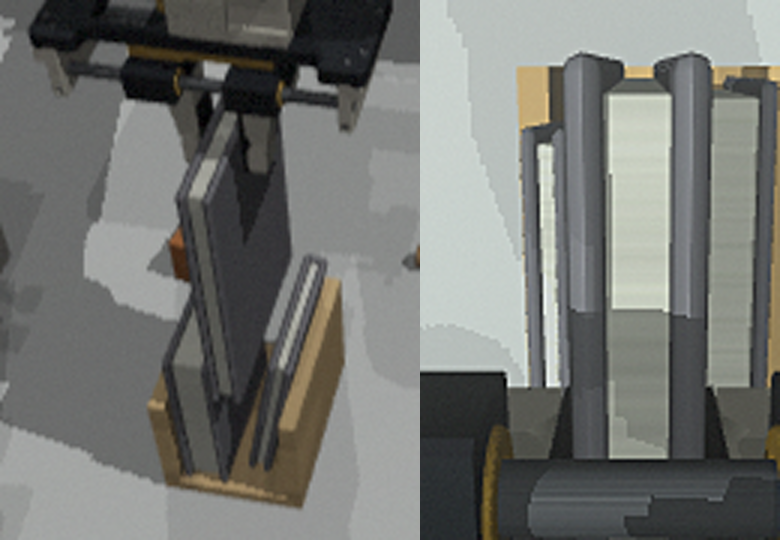

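```bash
python3 -m jog '[[[0,0,-0.01,0,0,0,0.1],[0,0,-0.01,0,0,0,0.1],[0,0,-0.01,0,0,0,0.1],[0,0,-0.01,0,0,0,0.1],[0,0,-0.01,0,0,0,0.1]]]' ;python3 -m jog '[[[0,0,-0.01,0,0,0,0.1],[0,0,-0.01,0,0,0,0.1],[0,0,-0.01,0,0,0,0.1]]]' ;python3 -m jog '[[[0,0,-0.008,0,0,0,0.1],[0,0,-0.008,0,0,0,0.1]]]' ; python3 st.py
```

```text
t: 7.55
eef_pos: [0.5345, -0.183, 0.2533]
ee_rot: [3.141, 0.0, -1.572]
force: [-0.7, -0.2, -2.1]
width: 0.0215
t: 7.92
eef_pos: [0.5345, -0.183, 0.2234]
ee_rot: [-3.142, 0.001, -1.572]
force: [-0.1, -1.5, -1.9]
width: 0.0218
t: 8.18
eef_pos: [0.5345, -0.1829, 0.2075]
ee_rot: [3.142, 0.001, -1.572]
force: [0.7, -1.0, -2.0]
width: 0.0218
t 8.175 pos [ 0.5345 -0.1829  0.2075] F [ 0.6695 -1.039  -2.0333] w 0.0218 q [ 0.0163  0.2125 -0.2972 -0.0008 -1.0611  1.5541]
toolx [-0.0008 -1.     -0.0007] toolz [-0.0001  0.0007 -1.    ]
```

```bash
python3 -m jog '[[[0,0,-0.006,0,0,0,0.1],[0,0,-0.005,0,0,0,0.1]]]' ; python3 -m jog '[[[0,0,-0.003,0,0,0,0.1]]]';python3 -m jog '[[[0,0,-0.002,0,0,0,0.1]]]';python3 -m jog '[[[0,0,-0.0015,0,0,0,0.1]]]'
```

```text
t: 8.43
eef_pos: [0.5346, -0.183, 0.1967]
ee_rot: [-3.142, 0.0, -1.572]
force: [-0.7, -0.7, -1.7]
width: 0.0221
t: 8.55
eef_pos: [0.5345, -0.183, 0.1938]
ee_rot: [3.142, 0.0, -1.572]
force: [-0.1, -1.1, -1.9]
width: 0.022
t: 8.68
eef_pos: [0.535, -0.1831, 0.1925]
ee_rot: [-3.141, 0.0, -1.571]
force: [1.3, -0.4, 4.4]
width: 0.0217
t: 8.8
eef_pos: [0.5352, -0.1833, 0.1924]
ee_rot: [-3.14, -0.001, -1.571]
force: [-4.2, 2.0, 16.6]
width: 0.0217
```

```bash
python3 -m jog '[[[0,0,0.0012,0,0,0,0.1],[0,0,0,0,0,0,0.4],[0,0,0,0,0,0,0.5],[0,0,0,0,0,0,0.5],[0,0,0.03,0,0,0,0.5],[0,0,0.05,0,0,0,0.5],[0,0,0.05,0,0,0,0.5]]]'
python3 - <<'E'
from station import grab_frame
import cv2
im=grab_frame("scene")["pixels"][:,:,::-1]
cv2.imwrite("pics/scene2.png",im)
a=cv2.resize(im[100:240,220:340],None,fx=4,fy=4,interpolation=cv2.INTER_CUBIC)
cv2.imwrite("pics/m6.png",a)
E
python3 wr.py w6; python3 st.py
```

```text
t: 9.68
eef_pos: [0.5343, -0.183, 0.3231]
ee_rot: [3.141, 0.0, -1.572]
force: [2.3, 0.4, 0.2]
width: 0.0434
t 9.775 pos [ 0.5368 -0.1838  0.3281] F [-0.3077  0.4234 -0.9442] w 0.0444 q [ 0.0161  0.135  -0.1138  0.0018 -1.3123  1.5539]
toolx [-0.0003 -1.      0.0016] toolz [ 0.0097 -0.0016 -1.    ]
```

View pics/m6.png

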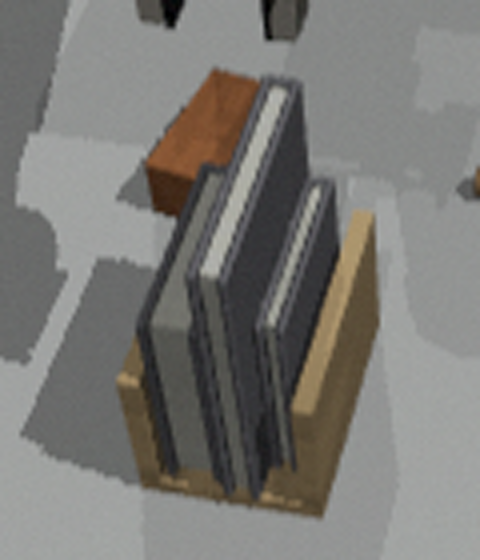

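View pics/w6.png

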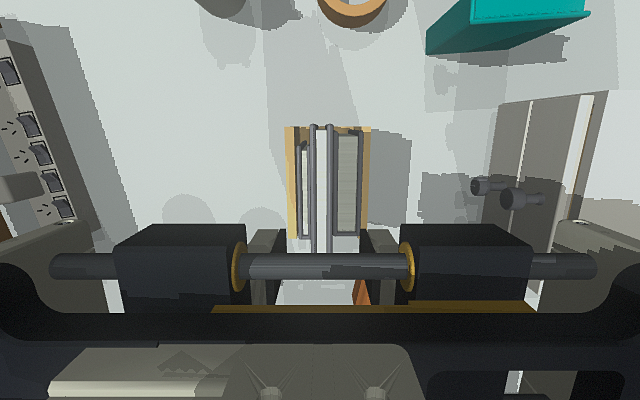

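Run:
```python
import cv2
a=cv2.imread("pics/scene2.png")[175:310,440:520]; b=cv2.imread("pics/w6.png")[30:230,0:110]
a=cv2.resize(a,(360,int(135*4.5)),interpolation=cv2.INTER_CUBIC)[:600]; b=cv2.resize(b,(330,600),interpolation=cv2.INTER_CUBIC)
for y in range(180,310,20): cv2.putText(a,str(y),(0,int((y-175)*4.5)),0,.4,(0,0,255))
for x in range(450,520,20): cv2.putText(a,str(x),(int((x-440)*4.5),10),0,.4,(0,0,255))
cv2.imwrite("pics/sw.png",cv2.hconcat([a,b]))
```

```text
(no output)
```

View pics/sw.png

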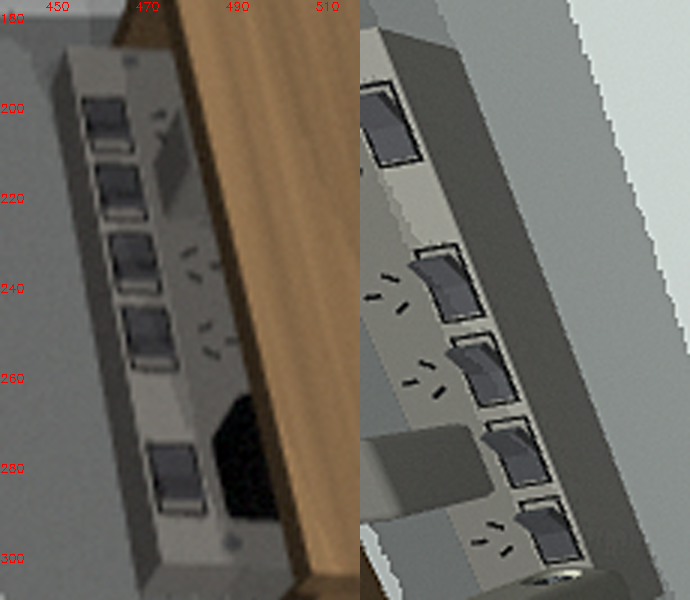

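```bash
cat >> h.py <<'E'
O=np.array([.5455,.2402]); YAW=.150
def shelf(p):
    c,s=np.cos(YAW),np.sin(YAW); d=p[:2]-O; return np.array([d@[c,s],d@[-s,c],p[2]])*1000
def wp(f,u,v,z):
    d=np.load(f);K,W=d["K"],d["W"]; r=W[:3,:3]@np.linalg.solve(K,[u,v,1]); o=W[:3,3]; return o+r*(z-o[2])/r[2]
E
python3 - <<'E'
from h import *
np.set_printoptions(precision=1,suppress=True)
f="pics/w6.npz"
print("scene switch frames (z38):")
for n,u,v in ((1,463.7,202.5),(2,466.8,217.5),(3,469.5,232.5),(4,472.7,249.5),(5,479.2,281.5)): print(n,shelf(plane('s',(u,v),.040)))
print("scene rail left top edge",shelf(plane('s',(455,186),.038)),shelf(plane('s',(475.5,300),.038)))
print("plug in scene, corners")
for u,v in ((480,199),(474.5,212),(475,223),(482,207)): print((u,v),shelf(plane('s',(u,v),.038)),shelf(plane('s',(u,v),.09)))
print("plug in w6")
for cx,cy in ((478,425),(493,490),(400,520),(362,440)):
    u,v=(cx-360)/3,30+cy/3; print((u,v),shelf(wp(f,u,v,.038)),shelf(wp(f,u,v,.09)))
print("w6 switches")
for n,cx,cy in ((4,460,285),(3,492,370),(2,525,452),(1,557,530)):
    print(n,shelf(wp(f,(cx-360)/3,30+cy/3,.040)))
im=cv2.imread("pics/w6.png")[120:230,0:110]; cv2.imwrite("pics/pl.png",cv2.resize(im,None,fx=5,fy=5,interpolation=cv2.INTER_CUBIC))
im=cv2.imread("pics/scene2.png")[185:245,450:510]; cv2.imwrite("pics/pl2.png",cv2.resize(im,None,fx=9,fy=9,interpolation=cv2.INTER_CUBIC))
E
```

```text
scene switch frames (z38):
1 [-61.4  -9.7  40. ]
2 [-19.5  -8.9  40. ]
3 [20.2 -9.  40. ]
4 [62.8 -8.9 40. ]
5 [136.6  -7.7  40. ]
scene rail left top edge [-111.3  -22.3   38. ] [175.8 -20.7  38. ]
plug in scene, corners
(480, 199) [-75.   29.9  38. ] [-33.8   8.5  90. ]
(474.5, 212) [-37.1  11.3  38. ] [ 1.5 -8.8 90. ]
(475, 223) [-6.9  7.6 38. ] [ 29.7 -12.3  90. ]
(482, 207) [-52.   30.6  38. ] [-12.4   9.1  90. ]
plug in w6
(39.333333333333336, 171.66666666666666) [-7.6  5.9 38. ] [ -7.1 -47.   90. ]
(44.333333333333336, 193.33333333333334) [-40.9  11.7  38. ] [-36.4 -41.8  90. ]
(13.333333333333334, 203.33333333333334) [-49.   65.8  38. ] [-43.5   5.7  90. ]
(0.6666666666666666, 176.66666666666666) [-6.1 67.1 38. ] [-5.9  6.8 90. ]
w6 switches
4 [ 58.6 -14.8  40. ]
3 [ 17.5 -14.   40. ]
2 [-24.3 -14.2  40. ]
1 [-66.  -14.7  40. ]
```

View pics/pl.png

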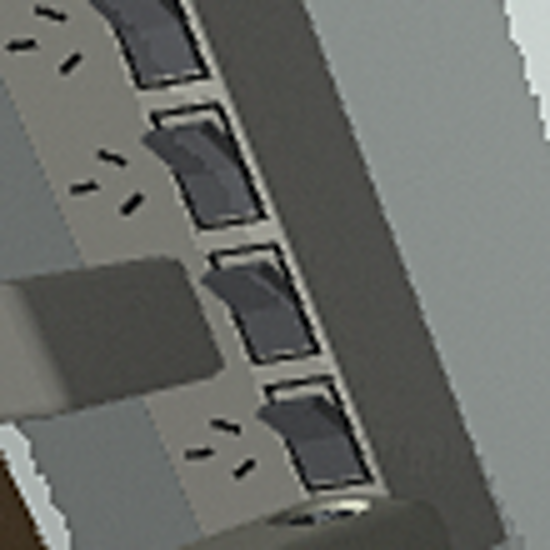

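View pics/pl2.png

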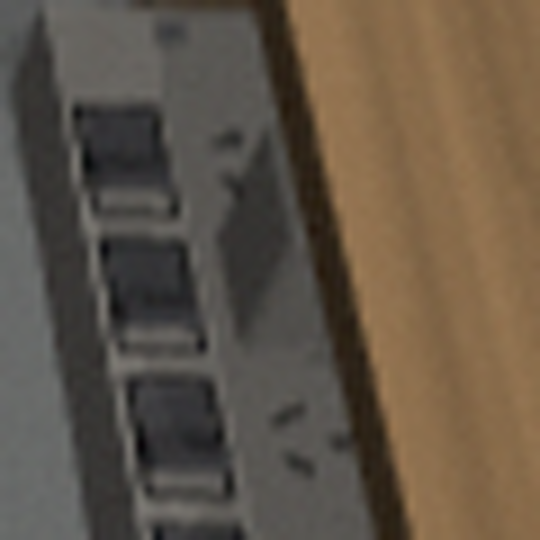

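```bash
cat > clr.py <<'E'
import numpy as np, itertools
from scipy.spatial.transform import Rotation as Ro
def pts(x0,x1,y0,y1,z0,z1,n=9):
    return np.array(list(itertools.product(np.linspace(x0,x1,60),np.linspace(y0,y1,30),np.linspace(z0,z1,n))))
obs={'board':pts(-140,220,0,60,112,130),'plug':pts(-42,-5,10,40,38,88),'bplug':pts(115,160,8,40,38,88),'modem':pts(-140,220,112,200,130,162)}
def boxd(p,lo,hi):
    d=np.maximum(np.maximum(lo-p,p-hi),0); return np.linalg.norm(d,axis=1).min()
for a,r in ((55,12),(60,10),(60,12),(60,15),(64,12),(64,15)):
    R=(Ro.from_euler('y',r,degrees=True)*Ro.from_euler('x',a,degrees=True)).as_matrix()@np.diag([1,-1,-1.])  # cols: jaw(+x'), ty, tz
    tz=R[:,2]; up=R[:,1] if R[2,1]>0 else -R[:,1]; J=R[:,0]
    res={}
    for cx in (-97,-40,0,40,88):
        c=np.array([cx,-11,39.]); tip=c-21*J+9.5*up   # tip centre
        for n,o in obs.items():
            q=(o-tip)@np.array([J,up,-tz]).T
            b=boxd(q,np.array([-97,-39,66]),np.array([97,39,300])); f=boxd(q,np.array([-21,-9.5,0]),np.array([21,9.5,66]))
            k=res.get(n,(99,99)); res[n]=(min(k[0],b),min(k[1],f))
    low=min((tip-tz*s+J*j+up*u)[2] for s in(66,300) for j in(-97,97) for u in(-39,39))
    print(a,r,{n:(round(float(x),1),round(float(y),1)) for n,(x,y) in res.items()},'low z',round(low,1),'tcp rel corner',(-21*J+9.5*up-25*tz).round(1),'tz',tz.round(3))
E
python3 clr.py; python3 st.py
```

```text
55 12 {'board': (37.2, 40.5), 'plug': (48.5, 10.1), 'bplug': (46.6, 25.2), 'modem': (99.0, 99.0)} low z 36.6 tcp rel corner [-15.9 -15.   26. ] tz [-0.119  0.819 -0.561]
60 10 {'board': (43.9, 43.8), 'plug': (55.2, 11.5), 'bplug': (53.2, 26.0), 'modem': (99.0, 99.0)} low z 33.1 tcp rel corner [-17.1 -16.9  24.1] tz [-0.087  0.866 -0.492]
60 12 {'board': (43.9, 42.7), 'plug': (54.6, 11.5), 'bplug': (52.6, 25.5), 'modem': (99.0, 99.0)} low z 30.5 tcp rel corner [-16.2 -16.9  24.6] tz [-0.104  0.866 -0.489]
60 15 {'board': (43.9, 41.1), 'plug': (54.0, 11.5), 'bplug': (52.0, 24.7), 'modem': (99.0, 99.0)} low z 26.5 tcp rel corner [-14.9 -16.9  25.5] tz [-0.129  0.866 -0.483]
64 12 {'board': (49.1, 44.1), 'plug': (59.4, 12.7), 'bplug': (57.4, 25.8), 'modem': (99.0, 99.0)} low z 25.6 tcp rel corner [-16.5 -18.3  23.4] tz [-0.091  0.899 -0.429]
64 15 {'board': (49.1, 42.4), 'plug': (59.1, 12.7), 'bplug': (57.1, 25.0), 'modem': (99.0, 99.0)} low z 21.7 tcp rel corner [-15.2 -18.3  24.3] tz [-0.113  0.899 -0.423]
t 9.775 pos [ 0.5368 -0.1838  0.3281] F [-0.3077  0.4234 -0.9442] w 0.0444 q [ 0.0161  0.135  -0.1138  0.0018 -1.3123  1.5539]
toolx [-0.0003 -1.      0.0016] toolz [ 0.0097 -0.0016 -1.    ]
```

```bash
python3 -m jog '[[[0,0.03,0,0,0,-0.1775,0.3],[-0.01,0.04,0,0,0,-0.1775,0],[-0.01,0.04,0,0,0,-0.1775,0],[-0.01,0.04,0,0,0,-0.1775,0],[-0.01,0.04,0,0,0,-0.1775,0],[-0.01,0.04,0,0,0,-0.1775,0],[-0.01,0.04,0,0,0,-0.1775,0],[-0.01,0.04,0,0,0,-0.1775,0],[0,0,-0.02,0.1726,0.0261,0,0],[0,0,-0.02,0.1726,0.0261,0,0],[0,0,-0.02,0.1726,0.0261,0,0],[0,0,-0.02,0.1726,0.0261,0,0],[0,0,-0.02,0.1726,0.0261,0,0],[0,0,0,-0.0196,0.1295,0,0],[0,0,0,-0.0196,0.1295,0,0],[0,0,0,0,0,0,0]]]' 20; python3 st.py
```

```text
t: 11.78
eef_pos: [0.4652, 0.1268, 0.2204]
ee_rot: [2.269, -0.264, -2.992]
force: [-0.4, 0.2, 0.4]
width: 0.0005
t 11.775 pos [0.4652 0.1268 0.2204] F [-0.3626  0.1992  0.3741] w 0.0005 q [-0.002   0.3478 -0.0934 -0.8213 -1.5602  0.2268]
toolx [-0.9546 -0.1437  0.2609] toolz [-0.2799  0.7325 -0.6205]
```

```bash
python3 wr.py w7
python3 - <<'E'
from station import grab_frame
import cv2
im=grab_frame("scene")["pixels"][:,:,::-1]; cv2.imwrite("pics/scene3.png",im)
cv2.imwrite("pics/m7.png",cv2.resize(im[60:320,330:560],None,fx=2.3,fy=2.3,interpolation=cv2.INTER_CUBIC))
E
```

```text
(no output)
```

View pics/m7.png

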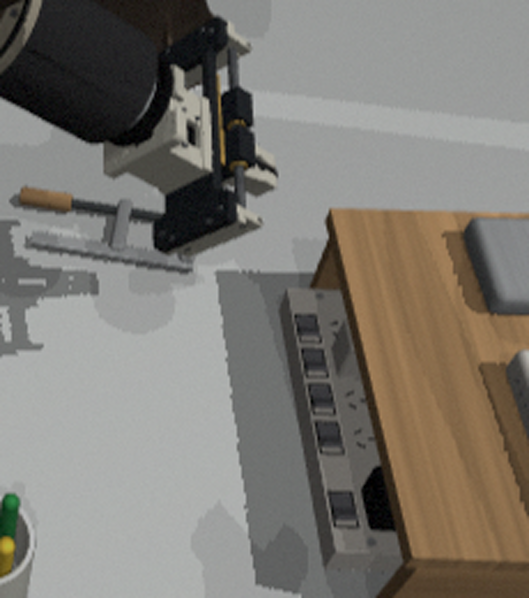

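View pics/w7.png

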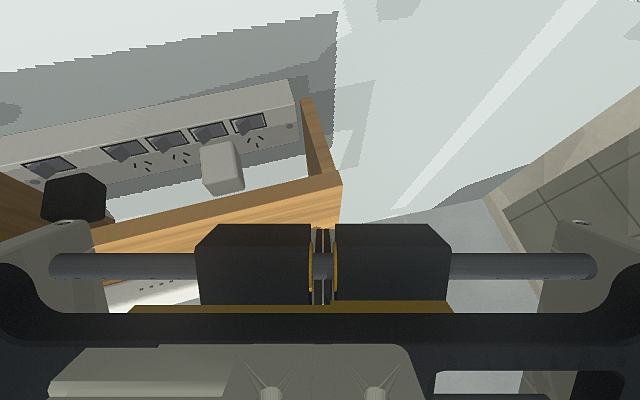

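```bash
python3 -m jog '[[[0,0.0075,-0.03,0,0,0,0],[0,0.0075,-0.03,0,0,0,0],[-0.0008,0.0075,-0.03,0,0,0,0],[-0.0008,0.0083,-0.028,0,0,0,0],[-0.0042,0.011,-0.006,0,0,0,0],[-0.0042,0.011,-0.006,0,0,0,0],[-0.0042,0.011,-0.006,0,0,0,0],[-0.0042,0.011,-0.007,0,0,0,0],[0,0,0,0,0,0,0]]]' 20; python3 st.py;python3 wr.py w8
python3 - <<'E'
from station import grab_frame, monitor
import cv2
from h import *
im=grab_frame("scene")["pixels"][:,:,::-1]; cv2.imwrite("pics/scene4.png",im)
cv2.imwrite("pics/m8.png",cv2.resize(im[150:270,400:520],None,fx=5,fy=5,interpolation=cv2.INTER_CUBIC))
print(shelf(monitor.get_state()['eef_pos']))
E
```

```text
t: 13.0
eef_pos: [0.4455, 0.2025, 0.0787]
ee_rot: [2.269, -0.262, -2.991]
force: [-0.1, 0.3, -0.4]
width: 0.0004
t 13.0 pos [0.4455 0.2025 0.0787] F [-0.1328  0.303  -0.3637] w 0.0004 q [ 0.1139  0.513  -0.2294 -0.9112 -1.291   0.3969]
toolx [-0.9549 -0.1451  0.2591] toolz [-0.2797  0.7324 -0.6207]
[-103.93478675  -23.18048213   78.95567539]
```

View pics/m8.png

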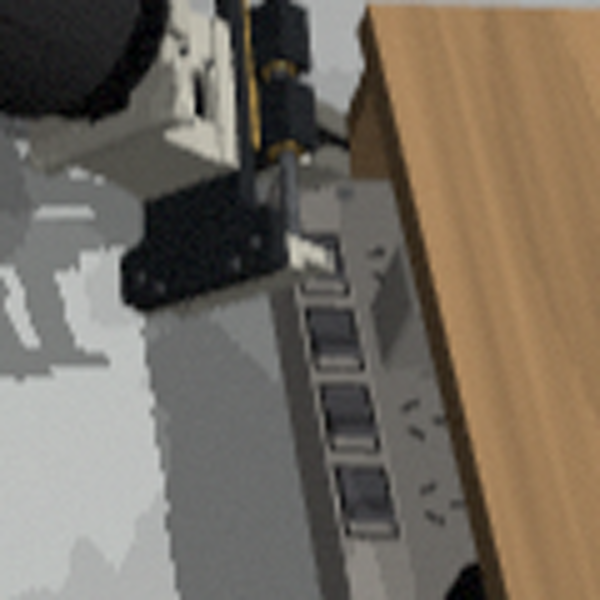

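View pics/w8.png

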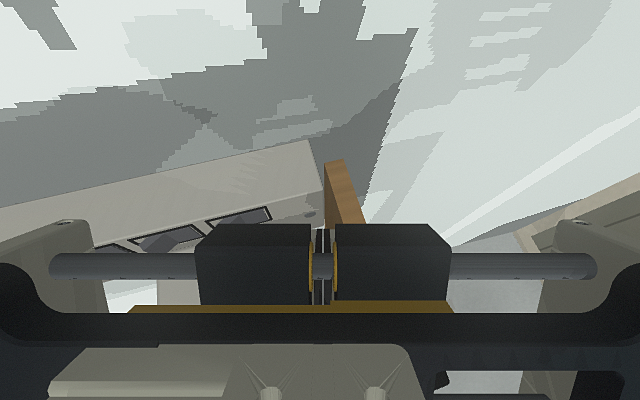

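```bash
python3 -m jog '[[[0,0,-0.005,0,0,0,0],[0,0,-0.004,0,0,0,0],[0,0,0,0,0,0,0]]]'; for i in 1; do python3 -m jog '[[[0,0,-0.0015,0,0,0,0]]]'; python3 -m jog '[[[0,0,-0.0015,0,0,0,0]]]'; python3 -m jog '[[[0,0,-0.0015,0,0,0,0]]]';  done
```

```text
t: 13.48
eef_pos: [0.446, 0.2015, 0.0693]
ee_rot: [2.269, -0.263, -2.992]
force: [-0.8, -1.1, -1.0]
width: 0.0005
t: 13.6
eef_pos: [0.4462, 0.2016, 0.0683]
ee_rot: [2.269, -0.262, -2.992]
force: [-0.2, 0.2, -0.2]
width: 0.0001
t: 13.72
eef_pos: [0.4462, 0.2017, 0.0668]
ee_rot: [2.269, -0.262, -2.992]
force: [-0.3, 1.4, 0.7]
width: 0.0004
t: 13.85
eef_pos: [0.4462, 0.2017, 0.0653]
ee_rot: [2.269, -0.262, -2.992]
force: [-0.0, -0.8, -0.0]
width: 0.0005
```

```bash
python3 -m jog '[[[0,0,-0.001,0,0,0,0]]]'; python3 -m jog '[[[0,0,-0.001,0,0,0,0]]]'; python3 -m jog '[[[0,0,-0.001,0,0,0,0]]]'
```

```text
t: 13.98
eef_pos: [0.4461, 0.2017, 0.0642]
ee_rot: [2.269, -0.262, -2.992]
force: [-0.3, 0.7, 0.3]
width: 0.0002
t: 14.1
eef_pos: [0.4461, 0.2017, 0.0633]
ee_rot: [2.269, -0.262, -2.992]
force: [0.4, -1.2, 1.0]
width: 0.0006
t: 14.22
eef_pos: [0.4461, 0.2018, 0.0626]
ee_rot: [2.269, -0.262, -2.991]
force: [0.1, -1.7, 5.2]
width: 0.0004
```

```bash
python3 -m jog '[[[0.00396,0.0006,0,0,0,0,0],[0.00396,0.0006,0,0,0,0,0]]]'; python3 -m jog '[[[0.00396,0.0006,0,0,0,0,0]]]'; python3 -m jog '[[[0.00297,0.00045,0,0,0,0,0]]]';  python3 st.py
```

```text
t: 14.48
eef_pos: [0.4536, 0.2031, 0.0626]
ee_rot: [2.268, -0.263, -2.991]
force: [-4.0, -0.5, 5.3]
width: 0.0006
t: 14.6
eef_pos: [0.4577, 0.2037, 0.0626]
ee_rot: [2.268, -0.263, -2.991]
force: [-3.7, -0.1, 6.3]
width: 0.0003
t: 14.72
eef_pos: [0.4607, 0.2042, 0.0625]
ee_rot: [2.268, -0.263, -2.991]
force: [-4.0, -0.3, 5.8]
width: 0.0003
t 14.725 pos [0.4607 0.2042 0.0625] F [-3.9541 -0.2609  5.7816] w 0.0003 q [ 0.1127  0.5548 -0.2016 -0.9142 -1.2836  0.4086]
toolx [-0.9548 -0.1449  0.2596] toolz [-0.2799  0.7328 -0.6202]
```

```bash
python3 -m jog '[[[0.00198,0.0003,0,0,0,0,0]]]'; python3 -m jog '[[[0.00198,0.0003,0,0,0,0,0]]]'; python3 -m jog '[[[0.00198,0.0003,0,0,0,0,0]]]'
```

```text
t: 14.85
eef_pos: [0.4624, 0.2044, 0.0625]
ee_rot: [2.268, -0.263, -2.991]
force: [-6.3, -1.0, 6.3]
width: 0.0004
t: 14.98
eef_pos: [0.4642, 0.2048, 0.0626]
ee_rot: [2.268, -0.263, -2.99]
force: [-5.5, -1.0, 6.8]
width: 0.0006
t: 15.1
eef_pos: [0.4662, 0.2051, 0.0627]
ee_rot: [2.268, -0.263, -2.99]
force: [-4.9, -1.6, 6.3]
width: 0.0005
```

```bash
python3 -m jog '[[[0.00198,0.0003,0,0,0,0,0]]]'; python3 -m jog '[[[0.00198,0.0003,0.0002,0,0,0,0]]]'; python3 -m jog '[[[0.00198,0.0003,0.0002,0,0,0,0]]]'
```

```text
t: 15.22
eef_pos: [0.4683, 0.2054, 0.0627]
ee_rot: [2.268, -0.263, -2.991]
force: [-5.7, -1.4, 5.4]
width: 0.0002
t: 15.35
eef_pos: [0.4705, 0.2057, 0.0628]
ee_rot: [2.268, -0.263, -2.991]
force: [-3.5, 0.2, 4.8]
width: 0.0002
t: 15.48
eef_pos: [0.4728, 0.2059, 0.0628]
ee_rot: [2.269, -0.262, -2.992]
force: [-3.0, -0.5, 4.0]
width: 0.0003
```

```bash
python3 -m jog '[[[0.00198,0.0003,0,0,0,0,0]]]'; python3 -m jog '[[[0.00198,0.0003,0.0,0,0,0,0]]]';  python3 - <<'E'
from station import grab_frame, monitor
import cv2
from h import *
im=grab_frame("scene")["pixels"][:,:,::-1]; cv2.imwrite("pics/scene5.png",im)
cv2.imwrite("pics/m9.png",cv2.resize(im[160:260,420:520],None,fx=6,fy=6,interpolation=cv2.INTER_CUBIC))
E
```

```text
t: 15.6
eef_pos: [0.4749, 0.2062, 0.0628]
ee_rot: [2.269, -0.262, -2.992]
force: [-3.9, -0.3, 5.5]
width: 0.0002
t: 15.72
eef_pos: [0.4762, 0.2064, 0.0628]
ee_rot: [2.268, -0.263, -2.991]
force: [-7.8, -1.8, 6.3]
width: 0.0003
```

View pics/m9.png

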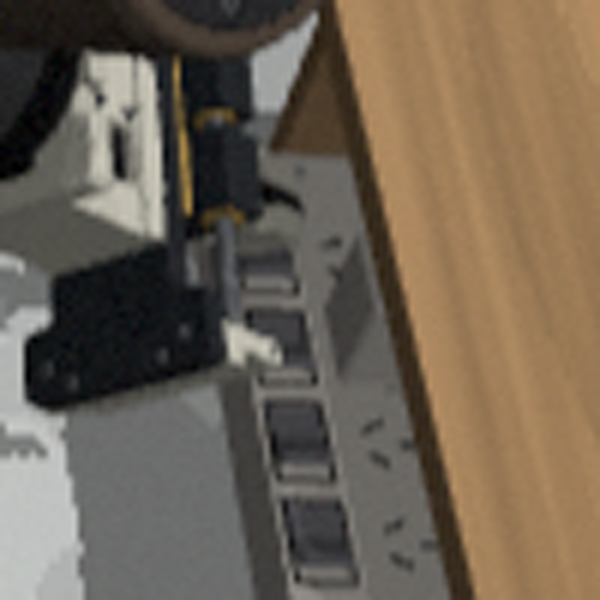

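Run:
```python
from h import *
from station import monitor
np.set_printoptions(precision=1,suppress=True)
for cx,cy in ((300,208),(292,206),(265,185)):
  for z in (.038,.045,.055): print(cx,cy,z,shelf(plane('s',(420+cx/6,160+cy/6),z)))
print(shelf(monitor.get_state()['eef_pos']))
im=cv2.imread("pics/scene5.png")[180:215,450:485]; cv2.imwrite("pics/m10.png",cv2.resize(im,None,fx=16,fy=16,interpolation=cv2.INTER_CUBIC))
```

```text
300 208 0.038 [-86.7   8.9  38. ]
300 208 0.045 [-81.    6.2  45. ]
300 208 0.055 [-73.    2.4  55. ]
292 206 0.038 [-87.5   6.   38. ]
292 206 0.045 [-81.9   3.3  45. ]
292 206 0.055 [-73.8  -0.5  55. ]
265 185 0.038 [-97.5  -2.9  38. ]
265 185 0.045 [-91.8  -5.5  45. ]
265 185 0.055 [-83.6  -9.2  55. ]
[-73.7 -23.1  62.8]
```

View pics/m10.png

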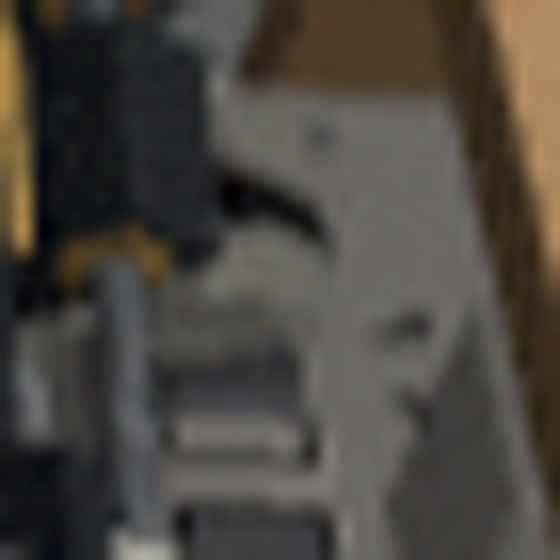

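```bash
python3 -m jog '[[[0.00198,0.0003,0.0003,0,0,0,0]]]'; python3 -m jog '[[[0.00198,0.0003,0.0003,0,0,0,0]]]'; python3 -m jog '[[[0.00198,0.0003,0.0003,0,0,0,0]]]'; python3 -m jog '[[[0.00198,0.0003,0.0003,0,0,0,0]]]'
```

```text
t: 15.9
eef_pos: [0.4774, 0.2066, 0.063]
ee_rot: [2.268, -0.264, -2.99]
force: [-6.5, -1.1, 5.2]
width: 0.0006
t: 16.02
eef_pos: [0.4796, 0.207, 0.0634]
ee_rot: [2.268, -0.264, -2.99]
force: [-6.0, -0.8, 6.4]
width: 0.0002
t: 16.15
eef_pos: [0.4822, 0.2074, 0.0638]
ee_rot: [2.268, -0.263, -2.991]
force: [-3.2, -1.2, 5.7]
width: 0.0004
t: 16.27
eef_pos: [0.4851, 0.2077, 0.064]
ee_rot: [2.269, -0.261, -2.992]
force: [-1.3, 0.3, 2.8]
width: 0.0005
```

```bash
python3 -m jog '[[[0.00297,0.00045,-0.0002,0,0,0,0]]]'; python3 -m jog '[[[0.00297,0.00045,-0.0002,0,0,0,0]]]';  python3 - <<'E'
from station import grab_frame, monitor
import cv2
from h import *
im=grab_frame("scene")["pixels"][:,:,::-1]; cv2.imwrite("pics/scene6.png",im)
cv2.imwrite("pics/m11.png",cv2.resize(im[185:235,445:495],None,fx=11,fy=11,interpolation=cv2.INTER_CUBIC))
print(shelf(monitor.get_state()['eef_pos']))
E
```

```text
t: 16.4
eef_pos: [0.4885, 0.2081, 0.0638]
ee_rot: [2.269, -0.261, -2.993]
force: [-2.2, -0.2, 4.9]
width: 0.0005
t: 16.52
eef_pos: [0.4913, 0.2085, 0.0634]
ee_rot: [2.269, -0.261, -2.992]
force: [-0.8, -0.5, 2.0]
width: 0.0005
[-57.98726535 -23.29205924  63.28065294]
```

View pics/m11.png

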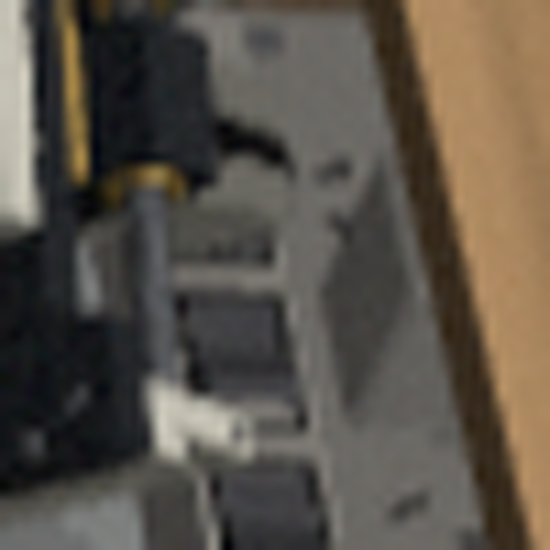

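```bash
python3 -m jog '[[[0.00396,0.0006,0,0,0,0,0],[0.00396,0.0006,0,0,0,0,0]]]';python3 -m jog '[[[0.00396,0.0006,0,0,0,0,0],[0.00396,0.0006,0,0,0,0,0]]]'; python3 -m jog '[[[0.00396,0.0006,0,0,0,0,0],[0.00396,0.0006,0,0,0,0,0]]]'
```

```text
t: 16.82
eef_pos: [0.4991, 0.2096, 0.0632]
ee_rot: [2.27, -0.262, -2.992]
force: [-0.4, -0.5, 0.7]
width: 0.0004
t: 17.08
eef_pos: [0.5069, 0.2109, 0.0634]
ee_rot: [2.269, -0.262, -2.992]
force: [0.6, 1.2, -0.2]
width: 0.0002
t: 17.32
eef_pos: [0.5148, 0.2121, 0.0635]
ee_rot: [2.269, -0.262, -2.992]
force: [-0.2, 0.2, -0.6]
width: 0.0004
```

```bash
python3 -m jog '[[[0.00099,0.00015,-0.001,0,0,0,0]]]'; python3 -m jog '[[[0.00297,0.00045,0,0,0,0,0]]]'
```

```text
t: 17.45
eef_pos: [0.5155, 0.2123, 0.0627]
ee_rot: [2.269, -0.262, -2.991]
force: [-1.5, -2.1, 5.6]
width: 0.0007
t: 17.58
eef_pos: [0.5175, 0.2127, 0.0629]
ee_rot: [2.268, -0.263, -2.99]
force: [-4.9, -1.3, 5.1]
width: 0.0004
```

```bash
python3 -m jog '[[[0.00198,0.0003,0.0003,0,0,0,0]]]'; python3 -m jog '[[[0.00198,0.0003,0.0003,0,0,0,0]]]'; python3 -m jog '[[[0.00198,0.0003,0.0003,0,0,0,0]]]'; python3 -m jog '[[[0.00198,0.0003,0.0,0,0,0,0]]]'; python3 -m jog '[[[0.00198,0.0003,-0.0003,0,0,0,0]]]'; python3 -m jog '[[[0.00198,0.0003,-0.0003,0,0,0,0]]]'
```

```text
t: 17.7
eef_pos: [0.5186, 0.2129, 0.063]
ee_rot: [2.268, -0.265, -2.99]
force: [-5.3, -2.5, 3.9]
width: 0.0004
t: 17.82
eef_pos: [0.5207, 0.2134, 0.0634]
ee_rot: [2.268, -0.265, -2.99]
force: [-5.1, -0.2, 5.6]
width: 0.0007
t: 17.95
eef_pos: [0.5232, 0.2138, 0.0638]
ee_rot: [2.268, -0.264, -2.99]
force: [-4.1, -1.0, 5.5]
width: 0.0008
t: 18.08
eef_pos: [0.5258, 0.2142, 0.0639]
ee_rot: [2.268, -0.263, -2.991]
force: [-2.2, 0.1, 4.3]
width: 0.0005
t: 18.2
eef_pos: [0.5282, 0.2145, 0.0637]
ee_rot: [2.268, -0.262, -2.991]
force: [-2.0, -0.4, 6.0]
width: 0.0006
t: 18.32
eef_pos: [0.5302, 0.2148, 0.0634]
ee_rot: [2.268, -0.262, -2.991]
force: [-2.1, -0.3, 6.9]
width: 0.0007
```

```bash
python3 -m jog '[[[0.00297,0.00045,-0.0002,0,0,0,0]]]'; python3 -m jog '[[[0.00297,0.00045,-0.0002,0,0,0,0]]]'; python3 -m jog '[[[0.00396,0.0006,-0.0002,0,0,0,0]]]'; python3 -m jog '[[[0.00396,0.0006,-0.0002,0,0,0,0]]]'
```

```text
t: 18.45
eef_pos: [0.5331, 0.2152, 0.0632]
ee_rot: [2.268, -0.262, -2.991]
force: [-1.5, -0.3, 4.2]
width: 0.0007
t: 18.58
eef_pos: [0.5361, 0.2156, 0.0627]
ee_rot: [2.268, -0.262, -2.991]
force: [-3.3, -0.6, 4.3]
width: 0.0005
t: 18.7
eef_pos: [0.5395, 0.2161, 0.0625]
ee_rot: [2.268, -0.263, -2.991]
force: [-4.9, -0.1, 6.8]
width: 0.0008
t: 18.82
eef_pos: [0.5432, 0.2168, 0.0625]
ee_rot: [2.268, -0.264, -2.99]
force: [-5.5, -0.9, 6.9]
width: 0.0006
```

```bash
python3 -m jog '[[[0.00396,0.0006,0,0,0,0,0]]]'; python3 -m jog '[[[0.00396,0.0006,0,0,0,0,0]]]'; python3 -m jog '[[[0.00396,0.0006,0,0,0,0,0]]]'; python3 -m jog '[[[0.00297,0.00045,0,0,0,0,0]]]'
```

```text
t: 18.95
eef_pos: [0.5468, 0.2174, 0.0625]
ee_rot: [2.267, -0.264, -2.99]
force: [-6.3, -1.4, 8.9]
width: 0.0
t: 19.08
eef_pos: [0.5508, 0.2181, 0.0626]
ee_rot: [2.267, -0.264, -2.99]
force: [-6.7, -1.4, 8.6]
width: 0.0004
t: 19.2
eef_pos: [0.5548, 0.2186, 0.0626]
ee_rot: [2.267, -0.264, -2.99]
force: [-6.0, -0.6, 8.6]
width: 0.0006
t: 19.32
eef_pos: [0.5578, 0.2191, 0.0626]
ee_rot: [2.267, -0.264, -2.99]
force: [-6.2, -2.2, 8.4]
width: 0.0006
```

```bash
python3 -m jog '[[[0.00198,0.0003,0.0002,0,0,0,0]]]'; python3 -m jog '[[[0.00198,0.0003,0.0003,0,0,0,0]]]'; python3 -m jog '[[[0.00198,0.0003,0.0003,0,0,0,0]]]'; python3 -m jog '[[[0.00198,0.0003,0.0003,0,0,0,0]]]'; python3 -m jog '[[[0.00198,0.0003,0,0,0,0,0]]]'; python3 -m jog '[[[0.00198,0.0003,-0.0002,0,0,0,0]]]'
```

```text
t: 19.45
eef_pos: [0.5592, 0.2193, 0.0627]
ee_rot: [2.267, -0.265, -2.989]
force: [-9.7, -1.1, 7.8]
width: 0.0007
t: 19.58
eef_pos: [0.5606, 0.2195, 0.063]
ee_rot: [2.267, -0.266, -2.989]
force: [-8.2, -2.2, 8.1]
width: 0.0006
t: 19.7
eef_pos: [0.5628, 0.2199, 0.0633]
ee_rot: [2.267, -0.266, -2.989]
force: [-8.4, -1.7, 9.3]
width: 0.0007
t: 19.82
eef_pos: [0.5654, 0.2203, 0.0637]
ee_rot: [2.267, -0.264, -2.989]
force: [-5.1, -0.7, 8.0]
width: 0.0008
t: 19.95
eef_pos: [0.5684, 0.2207, 0.0637]
ee_rot: [2.268, -0.263, -2.991]
force: [-4.2, 0.4, 6.3]
width: 0.0001
t: 20.08
eef_pos: [0.5709, 0.221, 0.0635]
ee_rot: [2.268, -0.262, -2.991]
force: [-2.9, -0.9, 7.1]
width: 0.0006
```

```bash
python3 -m jog '[[[0.00297,0.00045,-0.0002,0,0,0,0]]]'; python3 -m jog '[[[0.00297,0.00045,-0.0003,0,0,0,0]]]'; python3 -m jog '[[[0.00396,0.0006,-0.0002,0,0,0,0]]]'; python3 -m jog '[[[0.00396,0.0006,0,0,0,0,0]]]'; python3 -m jog '[[[0.00396,0.0006,0,0,0,0,0]]]'; python3 -m jog '[[[0.00396,0.0006,0,0,0,0,0]]]'; python3 -m jog '[[[0.00396,0.0006,0,0,0,0,0]]]'
```

```text
t: 20.2
eef_pos: [0.5738, 0.2213, 0.0632]
ee_rot: [2.268, -0.262, -2.991]
force: [-3.0, -0.2, 5.7]
width: 0.0003
t: 20.32
eef_pos: [0.5768, 0.2217, 0.0628]
ee_rot: [2.268, -0.262, -2.991]
force: [-3.4, -0.1, 5.8]
width: 0.0004
t: 20.45
eef_pos: [0.5802, 0.2223, 0.0625]
ee_rot: [2.268, -0.263, -2.991]
force: [-4.8, -0.0, 7.0]
width: 0.0006
t: 20.58
eef_pos: [0.5841, 0.2229, 0.0625]
ee_rot: [2.268, -0.263, -2.991]
force: [-4.4, -0.3, 5.7]
width: 0.0003
t: 20.7
eef_pos: [0.5878, 0.2236, 0.0626]
ee_rot: [2.268, -0.263, -2.99]
force: [-5.3, -0.6, 7.2]
width: 0.0004
t: 20.82
eef_pos: [0.5918, 0.2241, 0.0627]
ee_rot: [2.268, -0.263, -2.99]
force: [-4.4, -0.2, 7.4]
width: 0.0006
t: 20.95
eef_pos: [0.5958, 0.2248, 0.0627]
ee_rot: [2.268, -0.263, -2.99]
force: [-5.4, -0.8, 6.5]
width: 0.0006
```

```bash
python3 -m jog '[[[0.00396,0.0006,0,0,0,0,0]]]'; python3 -m jog '[[[0.00198,0.0003,0.0002,0,0,0,0]]]'; python3 -m jog '[[[0.00198,0.0003,0.0003,0,0,0,0]]]'; python3 -m jog '[[[0.00198,0.0003,0.0003,0,0,0,0]]]'; python3 -m jog '[[[0.00198,0.0003,0.0003,0,0,0,0]]]'; python3 -m jog '[[[0.00198,0.0003,0,0,0,0,0]]]'; python3 -m jog '[[[0.00198,0.0003,-0.0002,0,0,0,0]]]'; python3 -m jog '[[[0.00297,0.00045,-0.0002,0,0,0,0]]]'; python3 -m jog '[[[0.00297,0.00045,-0.0003,0,0,0,0]]]'; python3 st.py
```

```text
t: 21.08
eef_pos: [0.5998, 0.2254, 0.0627]
ee_rot: [2.268, -0.263, -2.99]
force: [-5.8, -0.6, 6.6]
width: 0.0005
t: 21.2
eef_pos: [0.6009, 0.2256, 0.0628]
ee_rot: [2.268, -0.265, -2.989]
force: [-9.1, -1.9, 7.5]
width: 0.0002
t: 21.32
eef_pos: [0.6025, 0.2258, 0.0631]
ee_rot: [2.267, -0.265, -2.989]
force: [-7.8, -0.9, 8.5]
width: 0.0005
t: 21.45
eef_pos: [0.6047, 0.2262, 0.0634]
ee_rot: [2.267, -0.265, -2.989]
force: [-6.8, -0.9, 7.6]
width: 0.0004
t: 21.58
eef_pos: [0.6075, 0.2266, 0.0639]
ee_rot: [2.268, -0.263, -2.99]
force: [-4.7, -0.3, 6.6]
width: 0.0003
t: 21.7
eef_pos: [0.6104, 0.227, 0.0638]
ee_rot: [2.268, -0.262, -2.991]
force: [-1.8, 0.0, 6.0]
width: 0.0002
t: 21.82
eef_pos: [0.6127, 0.2272, 0.0636]
ee_rot: [2.268, -0.261, -2.992]
force: [-2.0, -0.7, 5.8]
width: 0.0007
t: 21.95
eef_pos: [0.6156, 0.2276, 0.0633]
ee_rot: [2.269, -0.262, -2.992]
force: [-2.8, 0.2, 5.4]
width: 0.0001
t: 22.08
eef_pos: [0.6185, 0.228, 0.0628]
ee_rot: [2.269, -0.262, -2.992]
force: [-2.2, -0.5, 4.7]
width: 0.0004
t 22.075 pos [0.6185 0.228  0.0628] F [-2.1859 -0.4908  4.6843] w 0.0004 q [ 0.1272  0.7127  0.1527 -0.8852 -1.3957  0.2437]
toolx [-0.9551 -0.1443  0.2588] toolz [-0.2789  0.7327 -0.6208]
```

```bash
python3 -m jog '[[[0.00396,0.0006,-0.0002,0,0,0,0],[0,0,0.006,0,0,0,0],[0,0,0.008,0,0,0,0],[0.005,-0.015,0.014,0,0,0,0],[0.01,-0.03,0.026,0,0,0,0],[0.01,-0.03,0.028,0,0,0,0],[0,-0.03,0.04,0,0,0,0],[0,-0.03,0.04,0,0,0,0],[-0.03,0,0.05,0,0,0,0],[0,0,0,0,0,0,0]]]'; python3 st.py; python3 wr.py w9
python3 - <<'E'
from station import grab_frame
import cv2
im=grab_frame("scene")["pixels"][:,:,::-1]; cv2.imwrite("pics/scene7.png",im)
a=cv2.resize(im[175:310,440:510],None,fx=4.4,fy=4.4,interpolation=cv2.INTER_CUBIC)
t=grab_frame("top")["pixels"][:,:,::-1]; cv2.imwrite("pics/top7.png",t)
b=cv2.resize(t[105:265,140:210],(260,594),interpolation=cv2.INTER_CUBIC)
cv2.imwrite("pics/m12.png",cv2.hconcat([a,b]))
E
```

```text
t: 23.32
eef_pos: [0.6179, 0.0913, 0.2808]
ee_rot: [2.272, -0.252, -2.994]
force: [0.0, -0.6, 0.3]
width: 0.0008
t 23.325 pos [0.6179 0.0913 0.2808] F [ 0.0054 -0.5733  0.2996] w 0.0008 q [-0.0503  0.5059  0.3195 -0.8186 -1.7584  0.0796]
toolx [-0.958  -0.1421  0.2493] toolz [-0.2712  0.7319 -0.6251]
```

View pics/scene7.png

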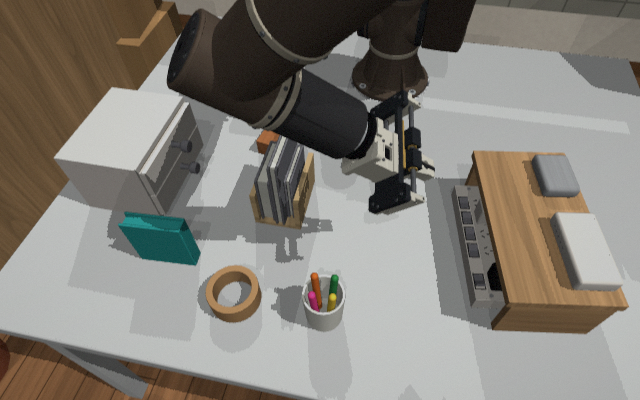

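View pics/m12.png

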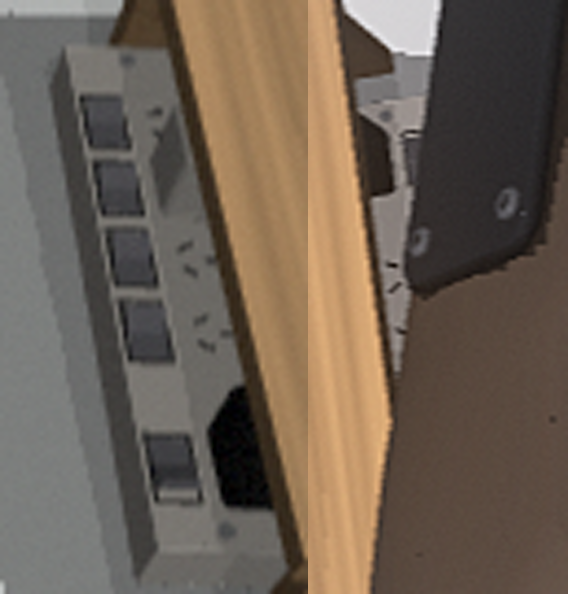

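View pics/w9.png

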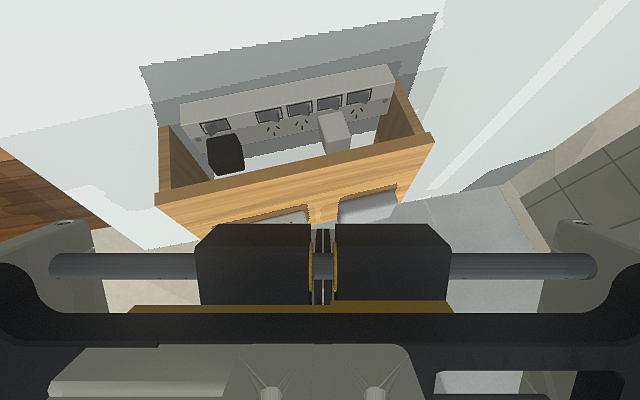

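Run:
```python
import cv2
a=cv2.resize(cv2.imread("pics/scene7.png")[120:235,235:330],None,fx=4,fy=4,interpolation=cv2.INTER_CUBIC)
b=cv2.resize(cv2.imread("pics/w9.png")[70:150,185:285],(400,460),interpolation=cv2.INTER_CUBIC)
b=cv2.resize(cv2.imread("pics/w9.png")[75:150,185:385],(420,460),interpolation=cv2.INTER_CUBIC)
cv2.imwrite("pics/m13.png",cv2.hconcat([a,b]))
```

```text
(no output)
```

View pics/m13.png

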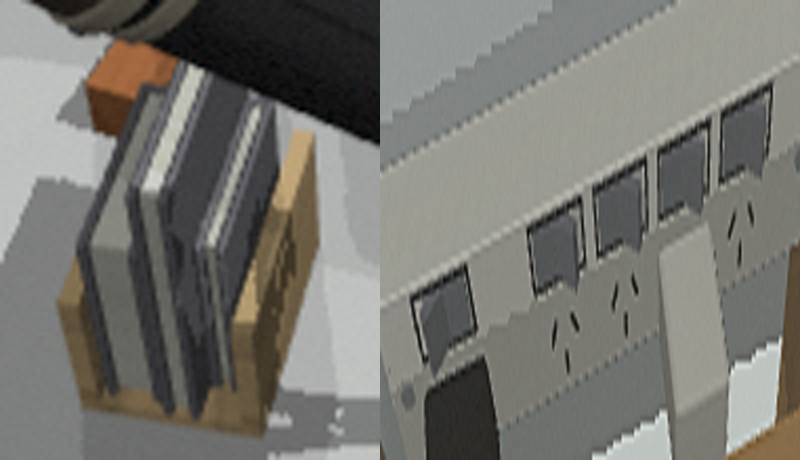

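```bash
python3 -c "
from station import job_done; print(job_done())"
```

```text
the job is handed in; nothing more can be done
None
```

I stood the notebook upright between the two cookbooks and switched off the four close-set switches. The modem's switch is still on. I handed the job in at about 23 s, with the robot clear of everything.

- **Notebook:** It went down until it met the rack's floor (about 17 N upward at the end), then I released it. The last pictures show it upright in the rack, with the slim cookbook pushed upright beside it. I judged that by eye and did not re-measure the angle.
- **Switches:** The last scene and wrist crops show switches 1–4 with the −x end proud (off) and switch 5 with the +x end proud (on).
- **Drag:** I ran one pass with the closed fingertips, leaning in and canted so only the leading corner touched, to stay clear of the plug beside switch 2. I lifted only on the plain stretch past switch 4.
- **Contact on the drag:** Contact was not clean throughout. Between switches 1 and 2 the force fell to about 0 N over roughly 12–16 mm, with the tip no more than 0.5–1 mm above its pressing height. That may count as a brief loss of contact. I pressed back down and kept contact from there to the end.
- **Other items:** I saw nothing else on the bench moved in the last scene picture, though the arm hid the clamp and part of the wood block. The turquoise look-alike was not touched.

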